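# Switch on, set and lock the induction cooktop

## Task

Start the pot cooking on the portable induction cooktop: with shut fingertips, lightly press the on/off key, then the function key (pot sign), then the plus key, and last press the lock key (padlock) and keep it down for three seconds so that the children cannot change the setting. Let each key come up before the next, press no other key, and leave the cooktop, the pot and everything around it where they stand, with nothing gripped or lifted.

Things in the scene. Friction and masses are not known exactly. Their poses are not given: they have to be found in the camera images.
- hob: Portable induction cooktop, 380 (x) x 300 mm (y), loose, about 2.6 kg. Origin: centre of its underside, z up, -x to its front edge (robot side), +y to its left seen from the robot. Black glass at the rear, 64 mm high; flat control strip in front, 60 mm high, with a row of six grey keys along y at x = -155 mm, 45 mm apart, tops 68 mm above the worktop.
- pot: Lidded steel pot, 186 mm across, 122 mm tall with its black lid knob, two side loops, about 1.6 kg, standing on the cooking zone of the cooktop; to be left alone. Its wall stays about 110 mm or more behind the row of keys. Origin: centre of its underside, z up.
- ramekin: White ceramic ramekin, 90 mm across, 50 mm tall, loose on the worktop to one side of the cooktop; to be left alone. Origin: centre of its underside.
- mill: Turned wooden pepper mill, 56 mm across, 194 mm tall, loose on the worktop to the other side of the cooktop; to be left alone. Origin: centre of its underside.
- spoon: Wooden spoon, 240 mm long, lying on the worktop in front of the cooktop (on the robot's side); to be left alone. Its origin lies on the underside, near mid length; x runs along it.
- key_function_top (a point): Centre of the top face of the function key (rectangular, 20 x 26 mm, printed with a cooking pot; the leftmost key seen from the robot). At y = +112.5 mm in the cooktop's frame. It goes down with the key; z up.
- key_lock_top (a point): Centre of the top face of the lock key (rectangular, 20 x 26 mm, printed with a padlock; second from the left). At y = +67.5 mm in the cooktop's frame. It goes down with the key; z up.
- key_minus_top (a point): Centre of the top face of the minus key (round, 22 mm across, printed with a minus sign; third from the left). At y = +22.5 mm in the cooktop's frame. It goes down with the key; z up.
- key_plus_top (a point): Centre of the top face of the plus key (round, 22 mm across, printed with a plus sign; fourth from the left). At y = -22.5 mm in the cooktop's frame. It goes down with the key; z up.
- key_timer_top (a point): Centre of the top face of the timer key (rectangular, 20 x 26 mm, printed with a clock face; fifth from the left). At y = -67.5 mm in the cooktop's frame. It goes down with the key; z up.
- key_onoff_top (a point): Centre of the top face of the on/off key (round, 28 mm across, the largest, printed with an on/off sign (broken ring with a bar); the rightmost key). At y = -112.5 mm in the cooktop's frame. It goes down with the key; z up.
- key_function (a joint): Travel of the function key, straight down: 0 m up (at rest), 0.006 m fully down, on a hard stop (come in slowly). Its spring pushes it back up when let go: 2.5 N to start it, 4.3 N at 2 mm, 8 N fully down. It counts as pressed past 0.002 m.
- key_lock (a joint): Travel of the lock key, straight down: 0 m up (at rest), 0.006 m fully down, on a hard stop (come in slowly). Its spring pushes it back up when let go: 2.5 N to start it, 4.3 N at 2 mm, 8 N fully down. It counts as pressed past 0.002 m.
- key_minus (a joint): Travel of the minus key, straight down: 0 m up (at rest), 0.006 m fully down, on a hard stop (come in slowly). Its spring pushes it back up when let go: 2.5 N to start it, 4.3 N at 2 mm, 8 N fully down. It counts as pressed past 0.002 m.
- key_plus (a joint): Travel of the plus key, straight down: 0 m up (at rest), 0.006 m fully down, on a hard stop (come in slowly). Its spring pushes it back up when let go: 2.5 N to start it, 4.3 N at 2 mm, 8 N fully down. It counts as pressed past 0.002 m.
- key_timer (a joint): Travel of the timer key, straight down: 0 m up (at rest), 0.006 m fully down, on a hard stop (come in slowly). Its spring pushes it back up when let go: 2.5 N to start it, 4.3 N at 2 mm, 8 N fully down. It counts as pressed past 0.002 m.
- key_onoff (a joint): Travel of the on/off key, straight down: 0 m up (at rest), 0.006 m fully down, on a hard stop (come in slowly). Its spring pushes it back up when let go: 2.5 N to start it, 4.3 N at 2 mm, 8 N fully down. It counts as pressed past 0.002 m.

How it is judged (in metres and radians):
On the way, in this order (a step that is already met when the one before it is completed fails the run):
1. the on/off key is pressed by the fingers, all other keys up (value of joint key_onoff above 0.002 m and value of joint each of key_function, key_lock, key_minus, key_plus, key_timer below 0.001 m and contact force between the fingers and hob above 0.5 N), for 0.05 s.
2. then the function key is pressed, all other keys up (value of joint key_function above 0.002 m and value of joint each of key_lock, key_minus, key_plus, key_timer, key_onoff below 0.001 m and contact force between the fingers and hob above 0.5 N), for 0.05 s.
3. then the plus key is pressed, all other keys up (value of joint key_plus above 0.002 m and value of joint each of key_function, key_lock, key_minus, key_timer, key_onoff below 0.001 m and contact force between the fingers and hob above 0.5 N), for 0.05 s.
4. then the lock key is kept pressed for at least 2.5 s without a break, all other keys up (value of joint key_lock above 0.002 m and value of joint each of key_function, key_minus, key_plus, key_timer, key_onoff below 0.001 m and contact force between the fingers and hob above 0.5 N), for 2.5 s.
At the end, for the whole second after the job is handed in: All six keys are up again (within 1 mm); the cooktop stands flat within 10 mm of where it was, the pot upright on it within 15 mm of where it was, both at rest; ramekin, pepper mill and spoon within 20 mm of where they were (value of joint each of key_function, key_lock, key_minus, key_plus, key_timer, key_onoff below 0.001 m and distance of hob from where it was at the start of the episode below 0.01 m and angle between hob's own z axis and vertical below 0.03 rad and linear speed of each of hob, pot below 0.02 m/s and distance of pot from where it was at the start of the episode below 0.015 m and angle between pot's own z axis and vertical below 0.05 rad and distance of each of ramekin, mill, spoon from where it was at the start of the episode below 0.02 m); the robot touches nothing.
It fails at once if the minus or the timer key is pressed (past 2 mm), or two keys together (value of joint any of key_minus, key_timer above 0.002 m or value of joint each of key_function, key_lock above 0.002 m or value of joint each of key_function, key_minus above 0.002 m or value of joint each of key_function, key_plus above 0.002 m or value of joint each of key_function, key_timer above 0.002 m or value of joint each of key_function, key_onoff above 0.002 m or value of joint each of key_lock, key_minus above 0.002 m or value of joint each of key_lock, key_plus above 0.002 m or value of joint each of key_lock, key_timer above 0.002 m or value of joint each of key_lock, key_onoff above 0.002 m or value of joint each of key_minus, key_plus above 0.002 m or value of joint each of key_minus, key_timer above 0.002 m or value of joint each of key_minus, key_onoff above 0.002 m or value of joint each of key_plus, key_timer above 0.002 m or value of joint each of key_plus, key_onoff above 0.002 m or value of joint each of key_timer, key_onoff above 0.002 m).
It fails at once if a key or the cooktop is jabbed or pushed harder than 40 N (contact force between any of the fingers, the arm and hob above 40 N).
It fails at once if the cooktop is shoved (10 mm), tipped or lifted (distance of hob from where it was at the start of the episode above 0.01 m or angle between hob's own z axis and vertical above 0.05 rad).
It fails at once if the pot is shoved (15 mm), tipped or lifted (distance of pot from where it was at the start of the episode above 0.015 m or angle between pot's own z axis and vertical above 0.08 rad).
It fails at once if the ramekin, the pepper mill or the spoon is moved (20 mm) or lifted (distance of any of ramekin, mill, spoon from where it was at the start of the episode above 0.02 m).
It also fails if it takes over 64 s, if anything falls off the work surface, if the arm or the gripper's body presses on something with over 40 N, if the wrist force passes 120 N, or if a joint passes its speed limit or range.

## Robot

A 6-joint arm with a two-finger parallel gripper is mounted at the origin on the work surface. World frame = base frame: x ahead of the robot, y to its left, z up, the work surface at z = 0. Lengths are in mm, angles in rad, forces in N, time in s.
With the tool pointing down it reaches from about 300 to 775 mm from the base axis. Payload 14.6 kg.
Tool frame: the origin (TCP) lies midway between the tips of the shut fingers; the grasp point (between the pads) lies 19 mm behind it; z points along the fingers, y is the line along which they close (so a half turn about z gives the same grasp; the last joint's range is limited). The gripper opens to 94 mm and grips with 3 to 60 N. Pads are 16 mm wide; open, the fingers measure 119 mm over their backs; the gripper's body (75 mm by 177 mm) begins 78 mm behind the grasp point.
Start: joints at [1.112, 0.3, 1.521, -0, 1.321, -0.067], TCP at [210.015, 508.314, 205.446] pointing down, gripper open.
Joint ranges: [-3.03, 3.03], [-0.79, 2.21], [0.23, 2.52], [-1.04, 4.18], [0, 3.07], [-2.55, 2.55]. Speed limits (rad/s): [2.22, 2.22, 2.57, 3.14, 3.14, 3.14].

## Interface

Orientations are given as a unit quaternion [w, x, y, z].
In Python, from bench import env gives the robot as it stands.
- The arm moves only by the tool servo_tool, never from a script. Its argument "series" is a list of rows, each an object of numbers: "grip": the closure, from 0 (fully open) to 1 (shut); "x", "y", "z": the shift along the world's x, y, z in m; "ax", "ay", "az": the turn, a rotation vector about the world's x, y, z in degrees. In form: [{"grip": .., "x": .., "y": .., "z": .., "ax": .., "ay": .., "az": ..}, ...]. A call has 1 to 20 rows; each row is the pose to reach, as a shift and turn from the pose commanded when the call began; what a row does not reach only later rows make up. A row lasts 1/8 s, in which the tool goes at most 62.5 mm and 10.7 degrees, less where a joint would pass 70% of its speed; a pose out of reach is approached as far as the arm can. A call with a gripper value outside its range is refused whole. The fingers move at their own pace and stop on an object; "force" is the grip in N (left out, the last holds). Time passes only in rows, so rows that repeat a pose let the fingers close. It gives the time, the measured TCP pose, the force, the opening and the grip force at its end, in the units of the state.
- env.observe(): the state, without advancing time (a new reading comes with each control period).
- env.get_image(name): name is "scene" or "side" or "wrist"; returns the picture (480x640x3 uint8, red, green, blue); there is no depth.
- env.get_calibration(name): a dict with "fx", "fy", "cx", "cy" (pixels), "R" (3x3) and "t" (3): a world point X has camera coordinates R X + t. Camera axes: x right, y down, z forward; pixel columns grow to the right and rows downward; lengths in mm; the calibration is good to about 2 mm. A picture is of the moment at which its call begins: read the wrist's pose just before it. get_calibration takes no time and is no camera call; for the wrist camera it gives the pose at the moment of the call.
- env.hand_in(): hands the job in; it is judged then, once.
The state is a dict: "time_s": time; "qpos": joint angles; "qvel": joint speeds; "tau": joint torques, N m; "ee_pos": TCP position; "orientation": TCP orientation; "ft_force": force on the tool from outside, world axes, zero at the start; "ft_torque": the same for the moment, N m; "grip_width": finger opening in mm; "grip_force": force on a finger pad.
Only numpy, scipy, OpenCV 4.12 (cv2) and the standard library are available. Lean on these libraries where they do the work, as an engineer would, in place of code of your own. Each camera call takes 0.05 s, during which the arm holds its last target. There are 200 camera calls.

## Working session

There is one attempt and no reset: what is moved stays moved. The work goes in short steps, Python scripts to look and compute and a tool call to move; the robot and the scene stay as the last step left them, time stands still between calls to the robot, and variables do not carry over. Pictures are saved under pics/ and viewed, at most 10 in all, crops included, and the job is handed in when it is done.

Besides the shell and the picture viewer there is one more tool, called after "Request:" by a JSON object that holds its "name" and its "arguments", one argument or row to a line. servo_tool: Moves the arm, as the interface text tells. Its arguments: {"type":"object","properties":{"series":{"type":"array","items":{"type":"object","properties":{"grip":{"type":"number"},"x":{"type":"number"},"y":{"type":"number"},"z":{"type":"number"},"ax":{"type":"number"},"ay":{"type":"number"},"az":{"type":"number"}}}},"force":{"type":"number"}},"required":["series"]}

```bash
mkdir -p pics
python3 - <<'E'
from bench import env
import cv2
s=env.observe();print(s['time_s'],s['ee_pos'],s['orientation'],s['grip_width'],s['ft_force'])
for n in('scene','side'):
    cv2.imwrite(f'pics/{n}0.png',env.get_image(n)[:,:,::-1]);c=env.get_calibration(n);print(n,c)
E
```

```text
0.0 [209.90191099 508.08866232 204.90169654] [-1.40068936e-04  1.94653404e-01  9.80871927e-01 -5.43552092e-04] 93.9881345064592 [-0.38465918  0.90369817 -0.18452701]
scene {'fx': 450.2304165883752, 'fy': 450.2304165883752, 'cx': 311.58815886675103, 'cy': 242.69952505959228, 'R': array([[ 0.14203361,  0.98979692, -0.01133673],
       [ 0.7935093 , -0.12069849, -0.59646866],
       [-0.59175117,  0.07572279, -0.8025563 ]]), 't': array([-129.2019065 , -410.45867364, 1314.73075811])}
side {'fx': 473.3392062824633, 'fy': 473.3392062824633, 'cx': 321.302548310426, 'cy': 235.02011658054883, 'R': array([[-0.9635406 , -0.26751633, -0.00495163],
       [-0.15432039,  0.57075911, -0.80648574],
       [ 0.21857429, -0.77631762, -0.59123281]]), 't': array([563.64761871, 131.48509153, 819.92448175])}
```

View pics/scene0.png

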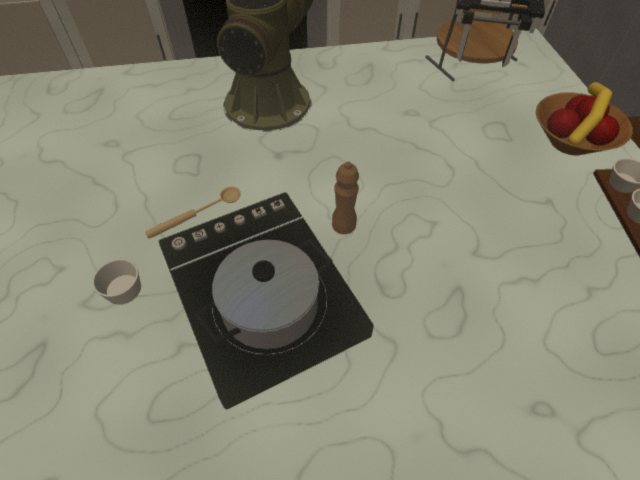

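View pics/side0.png

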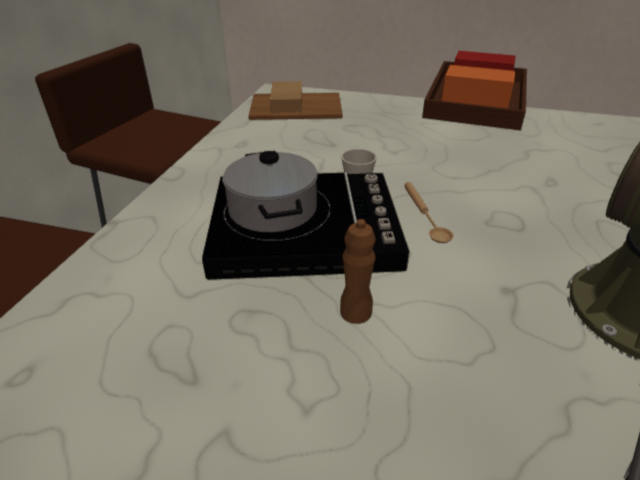

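The scene view shows the key row running from on/off at (179,242) to function at (277,204). The spoon lies at (190,212) on the robot side, the mill at (345,200) and the ramekin at (118,282). The side view shows the same keys running from (371,178) to (388,238). Next I'll measure the keys in both views.

```bash
cat > h.py <<'E'
import numpy as np,cv2
def cast(c,uv,z):
    uv=np.atleast_2d(uv).astype(float)
    d=np.c_[(uv[:,0]-c['cx'])/c['fx'],(uv[:,1]-c['cy'])/c['fy'],np.ones(len(uv))]@c['R']
    o=-c['R'].T@c['t']
    return o+d*((z-o[2])/d[:,2])[:,None]
def keys(img,guess,rad,thr=70):
    g=cv2.cvtColor(img,cv2.COLOR_BGR2GRAY); out=[]
    m=np.zeros_like(g)
    for p in guess: cv2.circle(m,tuple(int(v) for v in p),rad,255,-1)
    b=((g>thr)&(m>0)).astype(np.uint8)*255
    b=cv2.morphologyEx(b,cv2.MORPH_CLOSE,np.ones((3,3)))
    for p in guess:
        mm=np.zeros_like(g);cv2.circle(mm,tuple(int(v) for v in p),rad,255,-1)
        n,l,st,ce=cv2.connectedComponentsWithStats(b&mm)
        i=1+np.argmax(st[1:,4]);pts=np.argwhere(l==i)[:,::-1].astype(np.int32)
        (r)=cv2.minAreaRect(pts);out.append([*r[0],st[i,4]])
    return np.array(out)
E
python3 - <<'E'
from h import *
from bench import env
G={'scene':([(179,242),(199,235),(219,227),(239,219),(259,212),(277,204)],10),'side':([(371,178),(374,188),(377,199),(380,211),(384,224),(388,238)],7)}
L=np.array([[-155,y] for y in(-112.5,-67.5,-22.5,22.5,67.5,112.5)])
for n,(g,r) in G.items():
    k=keys(cv2.imread(f'pics/{n}0.png'),g,r);P=cast(env.get_calibration(n),k[:,:2],68)[:,:2]
    print(n,k.round(1).tolist());print(P.round(1).tolist())
    A=P-P.mean(0);B=L-L.mean(0);a=np.arctan2((B[:,0]*A[:,1]-B[:,1]*A[:,0]).sum(),(A*B).sum())
    R=np.array([[np.cos(a),-np.sin(a)],[np.sin(a),np.cos(a)]]);F=P.mean(0)+B@R.T
    print('yaw',np.degrees(a),'fit',F.round(1).tolist(),'res',(P-F).round(1).tolist())
a=cv2.imread('pics/scene0.png')[185:260,145:305];b=cv2.imread('pics/side0.png')[165:255,340:460]
cv2.imwrite('pics/c.png',np.vstack([cv2.resize(a,(640,300)),cv2.resize(cv2.copyMakeBorder(b,0,0,0,72,0),(640,300))]))
E
```

```text
scene [[178.5, 242.5, 134.0], [199.0, 234.5, 117.0], [219.0, 226.5, 80.0], [239.0, 219.0, 79.0], [258.5, 211.6, 96.0], [277.1, 204.3, 89.0]]
[[534.1, -222.3], [519.4, -180.5], [504.2, -138.7], [489.9, -95.8], [475.6, -52.9], [460.8, -11.1]]
yaw 19.063962371980082 fit [[534.1, -223.2], [519.4, -180.7], [504.7, -138.1], [490.0, -95.6], [475.3, -53.1], [460.6, -10.6]] res [[-0.0, 1.0], [0.0, 0.2], [-0.5, -0.5], [-0.0, -0.2], [0.3, 0.1], [0.2, -0.5]]
side [[371.6, 177.5, 87.0], [373.5, 186.5, 64.0], [377.0, 198.5, 57.0], [380.5, 210.5, 62.0], [384.0, 222.5, 81.0], [388.5, 236.5, 92.0]]
[[527.7, -218.1], [516.5, -180.1], [500.4, -133.1], [485.5, -89.7], [471.7, -49.4], [456.1, -6.1]]
yaw 18.742632114238532 fit [[529.1, -219.3], [514.7, -176.7], [500.2, -134.1], [485.7, -91.5], [471.3, -48.9], [456.8, -6.2]] res [[-1.4, 1.2], [1.8, -3.4], [0.2, 0.9], [-0.2, 1.7], [0.4, -0.6], [-0.8, 0.1]]
```

View pics/c.png

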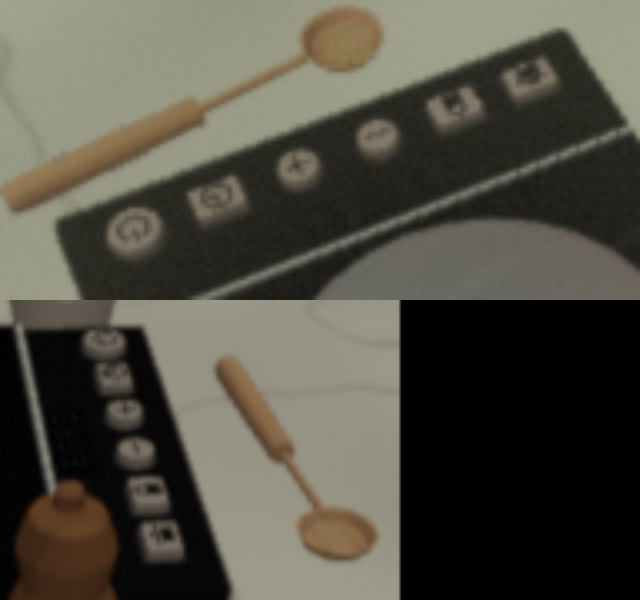

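The crop confirms the order: on/off, timer, plus, minus, lock, function. The gripper body will ride at about z=165, below the tops of the mill and the pot, so I'll locate the mill, the pot and the spoon.

Run:
```python
from h import *
from bench import env
c=env.get_calibration('scene');d=env.get_calibration('side')
print('mill base',cast(c,(344,225),8),cast(d,(357,312),8),'top',cast(c,(347,168),185),cast(d,(360,228),185))
print('knob',cast(c,(264,268),180),cast(d,(269,156),180))
print('hob front corners',cast(c,[(160,240),(287,194)],60))
print('wrist z-axis cam',env.get_calibration('wrist'),env.observe()['orientation'])
```

```text
mill base [[492.88269484 134.58129115   8.        ]] [[482.05647395 142.13509965   8.        ]] top [[491.33045284 132.51651153 185.        ]] [[484.32881037 143.6728418  185.        ]]
knob [[698.60102037 -48.08749531 180.        ]] [[702.32421784 -51.39955044 180.        ]]
hob front corners [[ 515.24091283 -263.0658112    60.        ]
 [ 426.08105193   14.04834411   60.        ]]
wrist z-axis cam {'fx': 393.4620258854333, 'fy': 393.4620258854333, 'cx': 321.46417876111764, 'cy': 240.12912614479743, 'R': array([[ 0.38264095,  0.92389606, -0.00140555],
       [ 0.89214761, -0.36909575,  0.260463  ],
       [ 0.24012196, -0.10091776, -0.96548281]]), 't': array([-549.14144285,  -26.75451549,  391.50248127])} [-1.25595670e-04  1.94638398e-01  9.80874932e-01 -4.95735808e-04]
```

The mill is at about (488,138) and the pot at about (700,-50). Turning the tool by -48.5° lines up its closing axis with hob x (about 19°), which clears both. I'll shut the fingers and move above on/off for a wrist look.

Request:
{"name": "servo_tool", "arguments": {
  "series": [
    {"grip": 1,"z": 0.05},
    {"grip": 1,"z": 0.05,"x": 0.04,"y": -0.04,"az": -8},
    {"grip": 1,"z": 0.055,"x": 0.322,"y": -0.729,"az": -48.5},
    {"grip": 1,"z": 0.055,"x": 0.322,"y": -0.729,"az": -48.5},
    {"grip": 1,"z": 0.055,"x": 0.322,"y": -0.729,"az": -48.5},
    {"grip": 1,"z": 0.055,"x": 0.322,"y": -0.729,"az": -48.5},
    {"grip": 1,"z": 0.055,"x": 0.322,"y": -0.729,"az": -48.5},
    {"grip": 1,"z": 0.055,"x": 0.322,"y": -0.729,"az": -48.5},
    {"grip": 1,"z": 0.055,"x": 0.322,"y": -0.729,"az": -48.5},
    {"grip": 1,"z": 0.055,"x": 0.322,"y": -0.729,"az": -48.5},
    {"grip": 1,"z": 0.055,"x": 0.322,"y": -0.729,"az": -48.5},
    {"grip": 1,"z": 0.055,"x": 0.322,"y": -0.729,"az": -48.5},
    {"grip": 1,"z": 0.055,"x": 0.322,"y": -0.729,"az": -48.5},
    {"grip": 1,"z": 0.055,"x": 0.322,"y": -0.729,"az": -48.5},
    {"grip": 1,"z": 0.055,"x": 0.322,"y": -0.729,"az": -48.5},
    {"grip": 1,"z": 0.055,"x": 0.322,"y": -0.729,"az": -48.5},
    {"grip": 1,"z": 0.055,"x": 0.322,"y": -0.729,"az": -48.5},
    {"grip": 1,"z": 0.055,"x": 0.322,"y": -0.729,"az": -48.5},
    {"grip": 1,"z": 0.055,"x": 0.322,"y": -0.729,"az": -48.5}
  ]
}}

```text
$.series[0]: bad value
```

Run:
```python
from h import *
from bench import env
import pickle
s=env.observe();c=env.get_calibration('wrist')
print(s['time_s'],s['ee_pos'],s['orientation'],s['grip_width'],s['ft_force'])
cv2.imwrite('pics/w1.png',env.get_image('wrist')[:,:,::-1]);pickle.dump(c,open('w1.pkl','wb'))
```

```text
0.1 [209.91371132 508.10915573 204.9478905 ] [-1.25595670e-04  1.94638398e-01  9.80874932e-01 -4.95735808e-04] 93.77001929442356 [-0.07722775  0.04948055 -0.16430724]
```

View pics/w1.png

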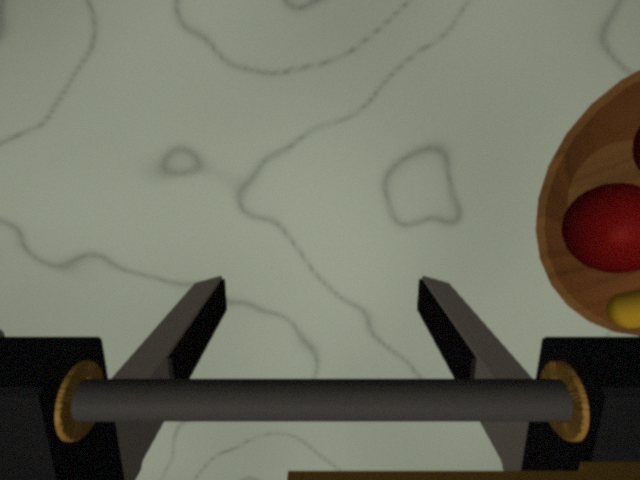

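The call was refused because every field is needed, so the wrist image only shows the open fingers at the start pose, with tips at about (222,280) and (422,280). I'll resend full rows.

Request:
{"name": "servo_tool", "arguments": {
  "series": [
    {"grip": 1,"x": 0,"y": 0,"z": 0.05,"ax": 0,"ay": 0,"az": 0},
    {"grip": 1,"x": 0.04,"y": -0.04,"z": 0.055,"ax": 0,"ay": 0,"az": -8},
    {"grip": 1,"x": 0.322,"y": -0.729,"z": 0.055,"ax": 0,"ay": 0,"az": -48.5},
    {"grip": 1,"x": 0.322,"y": -0.729,"z": 0.055,"ax": 0,"ay": 0,"az": -48.5},
    {"grip": 1,"x": 0.322,"y": -0.729,"z": 0.055,"ax": 0,"ay": 0,"az": -48.5},
    {"grip": 1,"x": 0.322,"y": -0.729,"z": 0.055,"ax": 0,"ay": 0,"az": -48.5},
    {"grip": 1,"x": 0.322,"y": -0.729,"z": 0.055,"ax": 0,"ay": 0,"az": -48.5},
    {"grip": 1,"x": 0.322,"y": -0.729,"z": 0.055,"ax": 0,"ay": 0,"az": -48.5},
    {"grip": 1,"x": 0.322,"y": -0.729,"z": 0.055,"ax": 0,"ay": 0,"az": -48.5},
    {"grip": 1,"x": 0.322,"y": -0.729,"z": 0.055,"ax": 0,"ay": 0,"az": -48.5},
    {"grip": 1,"x": 0.322,"y": -0.729,"z": 0.055,"ax": 0,"ay": 0,"az": -48.5},
    {"grip": 1,"x": 0.322,"y": -0.729,"z": 0.055,"ax": 0,"ay": 0,"az": -48.5},
    {"grip": 1,"x": 0.322,"y": -0.729,"z": 0.055,"ax": 0,"ay": 0,"az": -48.5},
    {"grip": 1,"x": 0.322,"y": -0.729,"z": 0.055,"ax": 0,"ay": 0,"az": -48.5},
    {"grip": 1,"x": 0.322,"y": -0.729,"z": 0.055,"ax": 0,"ay": 0,"az": -48.5},
    {"grip": 1,"x": 0.322,"y": -0.729,"z": 0.055,"ax": 0,"ay": 0,"az": -48.5},
    {"grip": 1,"x": 0.322,"y": -0.729,"z": 0.055,"ax": 0,"ay": 0,"az": -48.5},
    {"grip": 1,"x": 0.322,"y": -0.729,"z": 0.055,"ax": 0,"ay": 0,"az": -48.5},
    {"grip": 1,"x": 0.322,"y": -0.729,"z": 0.055,"ax": 0,"ay": 0,"az": -48.5},
    {"grip": 1,"x": 0.322,"y": -0.729,"z": 0.055,"ax": 0,"ay": 0,"az": -48.5}
  ]
}}

```text
time_s: 2.65
ee_pos: [532.0, -220.5, 260.6]
orientation: [0.0, 0.58, 0.814, 0.0]
ft_force: [-0.1, -0.5, 0.2]
grip_width: 0.4
grip_force: 0.0
```

Run:
```python
from h import *
from bench import env
import pickle
c=env.get_calibration('wrist')
cv2.imwrite('pics/w2.png',env.get_image('wrist')[:,:,::-1]);pickle.dump(c,open('w2.pkl','wb'))
P=np.array([[530,-221.5,68],[516,-178.5,68],[502.5,-136,68],[488,-93.5,68],[473.3,-51,68],[458.7,-8.4,68]])
q=P@c['R'].T+c['t'];print((q[:,:2]/q[:,2:]*c['fx']+[c['cx'],c['cy']]).round())
```

```text
[[319. 215.]
 [320. 168.]
 [321. 118.]
 [322.  64.]
 [321.   6.]
 [322. -56.]]
```

View pics/w2.png

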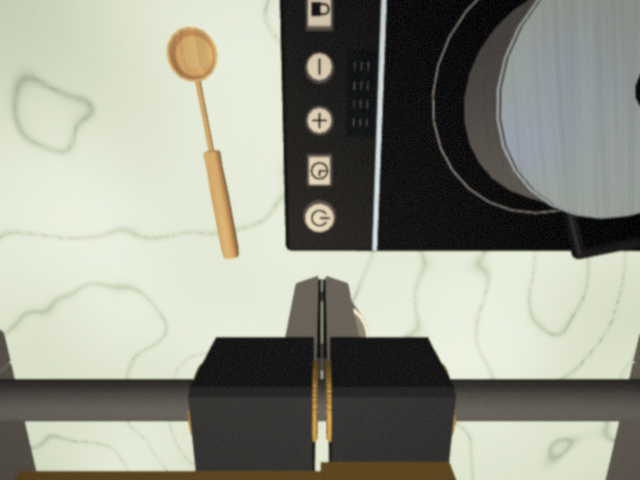

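The wrist view shows the fingers shut and the keys within about 2 px of prediction: on/off (319,217), timer (319,170), plus (319,120), minus (319,67) and lock about (319,10). The yaw is aligned. I'll refine with these.

Run:
```python
from h import *
import pickle
c=pickle.load(open('w2.pkl','rb'));im=cv2.imread('pics/w2.png')
k=keys(im,[(319,217),(319,170),(319,120),(319,67),(319,10)],20,110);print(k.round(1).tolist())
P=cast(c,k[:,:2],68)[:,:2];print(P.round(1).tolist())
L=np.array([-112.5,-67.5,-22.5,22.5]);A=np.polyfit(L,P[:4],1);print(A)
for n,y in dict(onoff=-112.5,plus=-22.5,lock=67.5,func=112.5).items():print(n,(A[0]*y+A[1]).round(1))
```

```text
[[319.5, 217.0, 682.0], [319.0, 170.0, 655.0], [319.0, 120.0, 495.0], [319.0, 66.5, 552.0], [319.0, 13.0, 531.0]]
[[530.6, -223.0], [515.6, -180.8], [501.1, -138.5], [486.6, -96.2], [473.0, -56.5]]
[[-3.25431593e-01  9.39236556e-01]
 [ 4.93831498e+02 -1.17332118e+02]]
onoff [ 530.4 -223. ]
plus [ 501.2 -138.5]
lock [471.9 -53.9]
func [457.2 -11.7]
```

Request:
{"name": "servo_tool", "arguments": {
  "series": [
    {"grip": 1,"x": -0.0015,"y": -0.0015,"z": -0.05,"ax": 0,"ay": 0,"az": 0},
    {"grip": 1,"x": -0.0015,"y": -0.0015,"z": -0.1,"ax": 0,"ay": 0,"az": 0},
    {"grip": 1,"x": -0.0015,"y": -0.0015,"z": -0.14,"ax": 0,"ay": 0,"az": 0},
    {"grip": 1,"x": -0.0015,"y": -0.0015,"z": -0.17,"ax": 0,"ay": 0,"az": 0},
    {"grip": 1,"x": -0.0015,"y": -0.0015,"z": -0.18,"ax": 0,"ay": 0,"az": 0},
    {"grip": 1,"x": -0.0015,"y": -0.0015,"z": -0.185,"ax": 0,"ay": 0,"az": 0},
    {"grip": 1,"x": -0.0015,"y": -0.0015,"z": -0.187,"ax": 0,"ay": 0,"az": 0},
    {"grip": 1,"x": -0.0015,"y": -0.0015,"z": -0.189,"ax": 0,"ay": 0,"az": 0},
    {"grip": 1,"x": -0.0015,"y": -0.0015,"z": -0.19,"ax": 0,"ay": 0,"az": 0},
    {"grip": 1,"x": -0.0015,"y": -0.0015,"z": -0.191,"ax": 0,"ay": 0,"az": 0},
    {"grip": 1,"x": -0.0015,"y": -0.0015,"z": -0.192,"ax": 0,"ay": 0,"az": 0},
    {"grip": 1,"x": -0.0015,"y": -0.0015,"z": -0.193,"ax": 0,"ay": 0,"az": 0},
    {"grip": 1,"x": -0.0015,"y": -0.0015,"z": -0.194,"ax": 0,"ay": 0,"az": 0},
    {"grip": 1,"x": -0.0015,"y": -0.0015,"z": -0.195,"ax": 0,"ay": 0,"az": 0},
    {"grip": 1,"x": -0.0015,"y": -0.0015,"z": -0.196,"ax": 0,"ay": 0,"az": 0},
    {"grip": 1,"x": -0.0015,"y": -0.0015,"z": -0.196,"ax": 0,"ay": 0,"az": 0},
    {"grip": 1,"x": -0.0015,"y": -0.0015,"z": -0.196,"ax": 0,"ay": 0,"az": 0}
  ]
}}

```text
time_s: 4.82
ee_pos: [530.6, -222.2, 64.7]
orientation: [0.0, 0.58, 0.814, 0.0]
ft_force: [-1.8, 1.3, 5.6]
grip_width: 0.4
grip_force: 2.8
```

The force reads 5.6 N, about 3.4 mm of travel, so on/off is pressed. Now I'll release it and go to function.

Request:
{"name": "servo_tool", "arguments": {
  "series": [
    {"grip": 1,"x": 0,"y": 0,"z": 0.006,"ax": 0,"ay": 0,"az": 0},
    {"grip": 1,"x": 0,"y": 0,"z": 0.03,"ax": 0,"ay": 0,"az": 0},
    {"grip": 1,"x": 0,"y": 0,"z": 0.06,"ax": 0,"ay": 0,"az": 0},
    {"grip": 1,"x": -0.018,"y": 0.053,"z": 0.06,"ax": 0,"ay": 0,"az": 0},
    {"grip": 1,"x": -0.036,"y": 0.106,"z": 0.06,"ax": 0,"ay": 0,"az": 0},
    {"grip": 1,"x": -0.054,"y": 0.159,"z": 0.06,"ax": 0,"ay": 0,"az": 0},
    {"grip": 1,"x": -0.0725,"y": 0.212,"z": 0.06,"ax": 0,"ay": 0,"az": 0},
    {"grip": 1,"x": -0.0725,"y": 0.212,"z": 0.06,"ax": 0,"ay": 0,"az": 0},
    {"grip": 1,"x": -0.0725,"y": 0.212,"z": 0.03,"ax": 0,"ay": 0,"az": 0},
    {"grip": 1,"x": -0.0725,"y": 0.212,"z": 0.012,"ax": 0,"ay": 0,"az": 0},
    {"grip": 1,"x": -0.0725,"y": 0.212,"z": 0.008,"ax": 0,"ay": 0,"az": 0},
    {"grip": 1,"x": -0.0725,"y": 0.212,"z": 0.006,"ax": 0,"ay": 0,"az": 0},
    {"grip": 1,"x": -0.0725,"y": 0.212,"z": 0.005,"ax": 0,"ay": 0,"az": 0},
    {"grip": 1,"x": -0.0725,"y": 0.212,"z": 0.004,"ax": 0,"ay": 0,"az": 0},
    {"grip": 1,"x": -0.0725,"y": 0.212,"z": 0.003,"ax": 0,"ay": 0,"az": 0},
    {"grip": 1,"x": -0.0725,"y": 0.212,"z": 0.002,"ax": 0,"ay": 0,"az": 0},
    {"grip": 1,"x": -0.0725,"y": 0.212,"z": 0.001,"ax": 0,"ay": 0,"az": 0},
    {"grip": 1,"x": -0.0725,"y": 0.212,"z": 0,"ax": 0,"ay": 0,"az": 0},
    {"grip": 1,"x": -0.0725,"y": 0.212,"z": 0,"ax": 0,"ay": 0,"az": 0},
    {"grip": 1,"x": -0.0725,"y": 0.212,"z": 0,"ax": 0,"ay": 0,"az": 0}
  ]
}}

```text
time_s: 7.32
ee_pos: [458.2, -10.2, 64.7]
orientation: [0.0, 0.58, 0.814, 0.0]
ft_force: [0.2, 0.2, 5.9]
grip_width: 0.3
grip_force: 2.8
```

Function is pressed at 5.9 N. Next is plus.

Request:
{"name": "servo_tool", "arguments": {
  "series": [
    {"grip": 1,"x": 0,"y": 0,"z": 0.006,"ax": 0,"ay": 0,"az": 0},
    {"grip": 1,"x": 0,"y": 0,"z": 0.03,"ax": 0,"ay": 0,"az": 0},
    {"grip": 1,"x": 0,"y": 0,"z": 0.05,"ax": 0,"ay": 0,"az": 0},
    {"grip": 1,"x": 0.0145,"y": -0.042,"z": 0.05,"ax": 0,"ay": 0,"az": 0},
    {"grip": 1,"x": 0.029,"y": -0.085,"z": 0.05,"ax": 0,"ay": 0,"az": 0},
    {"grip": 1,"x": 0.0435,"y": -0.127,"z": 0.05,"ax": 0,"ay": 0,"az": 0},
    {"grip": 1,"x": 0.0435,"y": -0.127,"z": 0.05,"ax": 0,"ay": 0,"az": 0},
    {"grip": 1,"x": 0.0435,"y": -0.127,"z": 0.03,"ax": 0,"ay": 0,"az": 0},
    {"grip": 1,"x": 0.0435,"y": -0.127,"z": 0.012,"ax": 0,"ay": 0,"az": 0},
    {"grip": 1,"x": 0.0435,"y": -0.127,"z": 0.008,"ax": 0,"ay": 0,"az": 0},
    {"grip": 1,"x": 0.0435,"y": -0.127,"z": 0.006,"ax": 0,"ay": 0,"az": 0},
    {"grip": 1,"x": 0.0435,"y": -0.127,"z": 0.005,"ax": 0,"ay": 0,"az": 0},
    {"grip": 1,"x": 0.0435,"y": -0.127,"z": 0.004,"ax": 0,"ay": 0,"az": 0},
    {"grip": 1,"x": 0.0435,"y": -0.127,"z": 0.003,"ax": 0,"ay": 0,"az": 0},
    {"grip": 1,"x": 0.0435,"y": -0.127,"z": 0.002,"ax": 0,"ay": 0,"az": 0},
    {"grip": 1,"x": 0.0435,"y": -0.127,"z": 0.001,"ax": 0,"ay": 0,"az": 0},
    {"grip": 1,"x": 0.0435,"y": -0.127,"z": 0,"ax": 0,"ay": 0,"az": 0},
    {"grip": 1,"x": 0.0435,"y": -0.127,"z": 0,"ax": 0,"ay": 0,"az": 0},
    {"grip": 1,"x": 0.0435,"y": -0.127,"z": 0,"ax": 0,"ay": 0,"az": 0}
  ]
}}

```text
time_s: 9.7
ee_pos: [501.7, -137.2, 64.7]
orientation: [0.0, 0.58, 0.814, 0.0]
ft_force: [-1.8, 1.1, 4.6]
grip_width: 0.7
grip_force: 2.8
```

The force is lower here at 4.6 N. I'll go 1 mm deeper to be sure.

Request:
{"name": "servo_tool", "arguments": {
  "series": [
    {"grip": 1,"x": 0,"y": 0,"z": -0.0005,"ax": 0,"ay": 0,"az": 0},
    {"grip": 1,"x": 0,"y": 0,"z": -0.001,"ax": 0,"ay": 0,"az": 0},
    {"grip": 1,"x": 0,"y": 0,"z": -0.001,"ax": 0,"ay": 0,"az": 0}
  ]
}}

```text
time_s: 10.07
ee_pos: [501.7, -137.2, 63.7]
orientation: [0.0, 0.58, 0.814, 0.0]
ft_force: [-1.3, 1.3, 6.4]
grip_width: 0.6
grip_force: 3.3
```

Request:
{"name": "servo_tool", "arguments": {
  "series": [
    {"grip": 1,"x": 0,"y": 0,"z": 0.007,"ax": 0,"ay": 0,"az": 0},
    {"grip": 1,"x": 0,"y": 0,"z": 0.03,"ax": 0,"ay": 0,"az": 0},
    {"grip": 1,"x": 0,"y": 0,"z": 0.05,"ax": 0,"ay": 0,"az": 0},
    {"grip": 1,"x": -0.0145,"y": 0.042,"z": 0.05,"ax": 0,"ay": 0,"az": 0},
    {"grip": 1,"x": -0.029,"y": 0.0845,"z": 0.05,"ax": 0,"ay": 0,"az": 0},
    {"grip": 1,"x": -0.029,"y": 0.0845,"z": 0.05,"ax": 0,"ay": 0,"az": 0},
    {"grip": 1,"x": -0.029,"y": 0.0845,"z": 0.03,"ax": 0,"ay": 0,"az": 0},
    {"grip": 1,"x": -0.029,"y": 0.0845,"z": 0.012,"ax": 0,"ay": 0,"az": 0},
    {"grip": 1,"x": -0.029,"y": 0.0845,"z": 0.008,"ax": 0,"ay": 0,"az": 0},
    {"grip": 1,"x": -0.029,"y": 0.0845,"z": 0.006,"ax": 0,"ay": 0,"az": 0},
    {"grip": 1,"x": -0.029,"y": 0.0845,"z": 0.005,"ax": 0,"ay": 0,"az": 0},
    {"grip": 1,"x": -0.029,"y": 0.0845,"z": 0.004,"ax": 0,"ay": 0,"az": 0},
    {"grip": 1,"x": -0.029,"y": 0.0845,"z": 0.003,"ax": 0,"ay": 0,"az": 0},
    {"grip": 1,"x": -0.029,"y": 0.0845,"z": 0.002,"ax": 0,"ay": 0,"az": 0},
    {"grip": 1,"x": -0.029,"y": 0.0845,"z": 0.001,"ax": 0,"ay": 0,"az": 0},
    {"grip": 1,"x": -0.029,"y": 0.0845,"z": 0,"ax": 0,"ay": 0,"az": 0},
    {"grip": 1,"x": -0.029,"y": 0.0845,"z": 0,"ax": 0,"ay": 0,"az": 0}
  ]
}}

```text
time_s: 12.2
ee_pos: [472.8, -52.8, 63.7]
orientation: [0.0, 0.58, 0.814, 0.0]
ft_force: [0.0, -1.4, 6.2]
grip_width: 0.5
grip_force: 3.2
```

Request:
{"name": "servo_tool", "arguments": {
  "series": [
    {"grip": 1,"x": 0,"y": 0,"z": 0,"ax": 0,"ay": 0,"az": 0},
    {"grip": 1,"x": 0,"y": 0,"z": 0,"ax": 0,"ay": 0,"az": 0},
    {"grip": 1,"x": 0,"y": 0,"z": 0,"ax": 0,"ay": 0,"az": 0},
    {"grip": 1,"x": 0,"y": 0,"z": 0,"ax": 0,"ay": 0,"az": 0},
    {"grip": 1,"x": 0,"y": 0,"z": 0,"ax": 0,"ay": 0,"az": 0},
    {"grip": 1,"x": 0,"y": 0,"z": 0,"ax": 0,"ay": 0,"az": 0},
    {"grip": 1,"x": 0,"y": 0,"z": 0,"ax": 0,"ay": 0,"az": 0},
    {"grip": 1,"x": 0,"y": 0,"z": 0,"ax": 0,"ay": 0,"az": 0},
    {"grip": 1,"x": 0,"y": 0,"z": 0,"ax": 0,"ay": 0,"az": 0},
    {"grip": 1,"x": 0,"y": 0,"z": 0,"ax": 0,"ay": 0,"az": 0},
    {"grip": 1,"x": 0,"y": 0,"z": 0,"ax": 0,"ay": 0,"az": 0},
    {"grip": 1,"x": 0,"y": 0,"z": 0,"ax": 0,"ay": 0,"az": 0},
    {"grip": 1,"x": 0,"y": 0,"z": 0,"ax": 0,"ay": 0,"az": 0},
    {"grip": 1,"x": 0,"y": 0,"z": 0,"ax": 0,"ay": 0,"az": 0},
    {"grip": 1,"x": 0,"y": 0,"z": 0,"ax": 0,"ay": 0,"az": 0},
    {"grip": 1,"x": 0,"y": 0,"z": 0,"ax": 0,"ay": 0,"az": 0},
    {"grip": 1,"x": 0,"y": 0,"z": 0,"ax": 0,"ay": 0,"az": 0},
    {"grip": 1,"x": 0,"y": 0,"z": 0,"ax": 0,"ay": 0,"az": 0},
    {"grip": 1,"x": 0,"y": 0,"z": 0,"ax": 0,"ay": 0,"az": 0},
    {"grip": 1,"x": 0,"y": 0,"z": 0,"ax": 0,"ay": 0,"az": 0}
  ]
}}

```text
time_s: 14.7
ee_pos: [472.8, -52.8, 63.8]
orientation: [0.0, 0.58, 0.814, 0.0]
ft_force: [-1.0, -1.7, 6.0]
grip_width: 0.3
grip_force: 3.2
```

Lock has held steady at about 6 N. I'll finish the three seconds, then lift clear.

Request:
{"name": "servo_tool", "arguments": {
  "series": [
    {"grip": 1,"x": 0,"y": 0,"z": 0,"ax": 0,"ay": 0,"az": 0},
    {"grip": 1,"x": 0,"y": 0,"z": 0,"ax": 0,"ay": 0,"az": 0},
    {"grip": 1,"x": 0,"y": 0,"z": 0,"ax": 0,"ay": 0,"az": 0},
    {"grip": 1,"x": 0,"y": 0,"z": 0,"ax": 0,"ay": 0,"az": 0},
    {"grip": 1,"x": 0,"y": 0,"z": 0.007,"ax": 0,"ay": 0,"az": 0},
    {"grip": 1,"x": 0,"y": 0,"z": 0.03,"ax": 0,"ay": 0,"az": 0},
    {"grip": 1,"x": 0,"y": 0,"z": 0.08,"ax": 0,"ay": 0,"az": 0},
    {"grip": 1,"x": 0,"y": 0,"z": 0.13,"ax": 0,"ay": 0,"az": 0},
    {"grip": 1,"x": 0,"y": 0,"z": 0.18,"ax": 0,"ay": 0,"az": 0},
    {"grip": 1,"x": 0,"y": 0,"z": 0.18,"ax": 0,"ay": 0,"az": 0},
    {"grip": 1,"x": 0,"y": 0,"z": 0.18,"ax": 0,"ay": 0,"az": 0},
    {"grip": 1,"x": 0,"y": 0,"z": 0.18,"ax": 0,"ay": 0,"az": 0}
  ]
}}

```text
time_s: 16.2
ee_pos: [472.0, -52.6, 242.1]
orientation: [-0.001, 0.58, 0.814, -0.001]
ft_force: [0.3, 0.9, 0.5]
grip_width: 0.8
grip_force: 0.0
```

Run:
```python
from bench import env
s=env.observe();print(s['time_s'],s['ee_pos'],s['ft_force']);print(env.hand_in())
```

```text
16.2 [471.97570823 -52.55122396 242.07508638] [0.25363029 0.85162814 0.45683431]
the job is handed in; nothing more can be done
None
```

I pressed on/off, function and plus in order, then held lock for about three seconds, lifted clear and handed the job in at 16.2 s; pressing forces read 4.6–6.4 N, but I took no closing picture and hand-in gave no verdict.

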